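# Fit the specimen carousel on its splined drive

## Task

Put the blue specimen carousel on the drive unit's splined stub: turn it until the splines line up, slide it fully home, then turn carousel and stub together until the red cup is at the red pointer on the drive unit, and let go. Leave the orange carousel, the fossil and the amber jar where they are.

Things in the scene. Friction and masses are not known exactly. Their poses are not given: they have to be found in the camera images.
- blue_center (a point): Centre of the loose blue carousel's hub, 22 mm above its underside. The carousel (about 0.35 kg) is a disc 150 mm across, 6 mm thick, with a round hub 51 mm across standing up in its middle, top 44 mm above the underside; grip it by the hub. It lies flat on the table, hub up. z: up the hub's axis; x: towards its one red cup. Six flat cups, 28 mm across, 60 degrees apart, mark the disc; five are white and grey.
- blue_socket (a point): Centre of the blue carousel's underside, mouth of the blind splined socket in the hub: bore 38 mm, 36 mm deep, with six inward teeth 60 degrees apart, each 6 mm wide, inner ends 13 mm from the axis, running 16 mm up from the mouth. One tooth points towards the red cup. Axes as blue_center.
- blue_red_cup (a point): Centre of the blue carousel's red cup, on the disc's upper face, 58 mm from the hub's axis and 6 mm above the underside.
- orange_center (a point): Centre of the orange carousel's hub, 22 mm above its underside. Same shape as the blue one, also flat on the table; not to be moved. Which of the two lies nearer varies.
- drive_seat (a point): On the drive unit, a fixed grey box 210 x 200 x 60 mm: the point on the splined stub's axis at the top of its 64 mm flange, 68 mm above the table, where the carousel's underside rests when fully home. x: from the stub towards the fixed red pointer; z: up. The axes are the box's and do not turn with the stub.
- stub_teeth (a point): On the stub's axis at the top of its six upright teeth, 16 mm above the seat; teeth 6.2 mm wide, reaching 18 mm from the axis, 60 degrees apart. An unaligned carousel rests on their tops; it slides down at six angles, with 3 degrees of play to each side. The stub's angle varies, is not measured (the axes here are the box's), and never suits a carousel with its red cup at the pointer at first.
- stub_nose (a point): Tip of the stub's tapered brass pilot nose, 28 mm above the seat: 12 mm across at the tip, widening to 24.6 mm 9 mm lower, then straight for 3 mm down to the tops of the teeth; it centres the hub before the teeth meet. The stub turns stiffly, without end stops: it needs about 0.4 N m and stays where left; pressing lightly (under 15 N) and rubbing on the teeth does not turn it.
- pointer_tip (a point): Tip of the fixed red pointer on top of the drive unit's box, 79 mm from the stub's axis and 65 mm above the table, just below and outside the fitted carousel's rim.
- fossil_center (a point): Centre of a loose reddish-brown round fossil, 44 mm across and 18 mm tall, lying on the table; not to be moved.
- jar_center (a point): Centre of a loose amber glass jar with a black cap, 52 mm across and 75 mm tall, standing on the table; not to be moved.
Mind the look-alikes: they are no part of the job. Of the things that look like the part that bears blue_center, the smallest one is meant.

How it is judged:
By the outcome, as a careful person would: the job done as asked, in the order asked, and still so for the second after the job is handed in, with the robot touching nothing.
It also fails if it takes over 48 s, if anything falls off the work surface, if the arm or the gripper's body presses on something with over 40 N, if the wrist force passes 120 N, or if a joint passes its speed limit or range.

## Robot

A 6-joint arm with a two-finger parallel gripper is mounted at the origin on the work surface. World frame = base frame: x ahead of the robot, y to its left, z up, the work surface at z = 0. Lengths are in m, angles in rad, forces in N, time in s.
With the tool pointing down it reaches from about 0.3 to 0.875 m from the base axis. Payload 6.4 kg.
Tool frame: the origin (TCP) lies midway between the tips of the shut fingers; the grasp point (between the pads) lies 19 mm behind it; x points along the fingers, y is the direction in which the jaws open and shut, and the axes are right-handed (so a half turn about x gives the same grasp; the last joint's range is limited). The gripper opens to 85 mm and grips with 20 to 120 N. Pads are 22 mm wide; open, the fingers measure 114 mm over their backs; the gripper's body (76 mm by 85 mm) begins 54 mm behind the grasp point. The pads swing forward as they close: fully open they stand 13 mm farther back than shut.
Start: joints at [0.899, 0.181, 1.607, -0, 1.354, -0.206], TCP at [0.258, 0.514, 0.231] pointing down, gripper open.
Joint ranges: [-2.99, 2.99], [-0.89, 2.07], [0.3, 2.58], [-1.14, 4.28], [0, 2.63], [-3.12, 3.12]. Speed limits (rad/s): [2.57, 2.57, 3.01, 3.14, 3.14, 3.14].

## Interface

Orientations are given as a unit quaternion [w, x, y, z].
In Python, from bench import ctrl gives the robot as it stands.
- The arm moves only by the tool step_arm, never from a script. Its argument "motion" is a list of rows, each a list of 7 numbers: the shift along the tool's x, y, z in mm, then the turn, a rotation vector about the tool's x, y, z in degrees, then the closure in counts, from 0 (fully open) to 255 (shut). In form: [[tx, ty, tz, rx, ry, rz, hand], ...]. A call has 1 to 10 rows; each row is the pose to reach, as a shift and turn from the pose commanded when the call began, along the tool's axes at that moment; what a row does not reach only later rows make up. A row lasts 1/8 s, in which the tool goes at most 62.5 mm and 10.7 degrees, less where a joint would pass 70% of its speed; a pose out of reach is approached as far as the arm can. A call with a gripper value outside its range is refused whole. The fingers move at their own pace and stop on an object; the grip force is fixed at half the most. Time passes only in rows, so rows that repeat a pose let the fingers close. It gives the time, the measured TCP pose, the force and the opening at its end, in the units of the state.
- ctrl.get_obs(): the state, without advancing time (a new reading comes with each control period).
- ctrl.camera(name): name is "scene" or "top" or "wrist"; returns (picture, depth): 400x640x3 uint8, red, green, blue; 400x640 float32, m along the optical axis (not along the pixel's ray), 0 where there is no reading.
- ctrl.camera_info(name): a dict with "fx", "fy", "cx", "cy" (pixels), "dist_coeffs" ([k1, k2, p1, p2, k3] as OpenCV has them; the pictures are not rectified), "T" (4x4, takes a point from camera to world coordinates); the wrist camera has in their place "hand_eye" (4x4, takes a point from camera to tool coordinates, whose origin is the TCP and whose axes are the tool frame's). Camera axes: x right, y down, z forward; pixel columns grow to the right and rows downward; lengths in m; the calibration is good to about 2 mm. A picture is of the moment at which its call begins: read the wrist's pose just before it. camera_info takes no time and is no camera call.
- ctrl.hand_in(): hands the job in, once; it reports no verdict.
The state is a dict: "time_s": time; "q": joint angles; "dq": joint speeds; "joint_efforts": joint torques, N m; "eef_pos": TCP position; "eef_rot": TCP orientation; "wrist_force": force on the tool from outside, world axes, zero at the start; "torque": the same for the moment, N m; "opening": opening from 0.0 (shut) to 1.0 (fully open).
Only numpy, scipy, OpenCV 4.12 (cv2) and the standard library are available. Lean on these libraries where they do the work, as an engineer would, in place of code of your own. Each camera call takes 0.05 s, during which the arm holds its last target. There are 200 camera calls.

## Working session

There is one attempt and no reset: what is moved stays moved. The work goes in short steps, Python scripts to look and compute and a tool call to move; the robot and the scene stay as the last step left them, time stands still between calls to the robot, and variables do not carry over. Pictures are saved under pics/ and viewed, about 8 in all and at most 12, crops included, and the job is handed in when it is done.

Besides the shell and the picture viewer there is one more tool, called after ">>>" as name(argument=value, ...), one argument or row to a line, values as JSON. step_arm: Moves the arm, as the interface text tells. Its arguments: {"type":"object","properties":{"motion":{"type":"array","items":{"type":"array","items":{"type":"number"}}}},"required":["motion"]}

```bash
ls; mkdir -p pics; cat > h.py <<'E'
import numpy as np, cv2
from bench import ctrl
from scipy.spatial.transform import Rotation as R
def Rq(q): return R.from_quat([q[1],q[2],q[3],q[0]]).as_matrix()
def grab(name):
    o=ctrl.get_obs(); i=ctrl.camera_info(name); p,d=ctrl.camera(name)
    if name=="wrist":
        T=np.eye(4);T[:3,:3]=Rq(o["eef_rot"]);T[:3,3]=o["eef_pos"];T=T@np.array(i["hand_eye"])
    else: T=np.array(i["T"])
    K=np.array([[i["fx"],0,i["cx"]],[0,i["fy"],i["cy"]],[0,0,1.]])
    return p,d,K,np.array(i["dist_coeffs"],float),T
def onplane(uv,z,K,D,T):
    n=cv2.undistortPoints(np.array(uv,float).reshape(-1,1,2),K,D).reshape(-1,2)
    r=np.c_[n,np.ones(len(n))]@T[:3,:3].T
    s=(z-T[2,3])/r[:,2]
    return T[:3,3]+r*s[:,None]
def proj(P,K,D,T):
    Ti=np.linalg.inv(T)
    return cv2.projectPoints(np.array(P,float).reshape(-1,1,3),cv2.Rodrigues(Ti[:3,:3])[0],Ti[:3,3],K,D)[0].reshape(-1,2)
E
python3 - <<'E'
from h import *
o=ctrl.get_obs();print(o)
for n in("top","scene"):
    p,d,K,D,T=grab(n);cv2.imwrite(f"pics/{n}0.png",p[:,:,::-1]);np.savez(f"{n}0.npz",p=p,d=d,K=K,D=D,T=T);print(n,K,T)
E
```

```text
pics
{'time_s': 0.0, 'q': array([ 8.98695049e-01,  1.81576418e-01,  1.60798983e+00, -1.30660906e-05,
        1.35378240e+00, -2.06283558e-01]), 'dq': array([-7.33538226e-04,  5.69322105e-04,  1.37752148e-03,  1.51885316e-03,
       -1.72599825e-03, -3.24225013e-05]), 'joint_efforts': array([-1.28523552e-03, -4.44865215e+01, -3.51332116e+01, -4.38487723e-04,
        9.20398714e-03,  1.65464809e-05]), 'eef_pos': array([0.25789835, 0.51331358, 0.23037304]), 'eef_rot': array([ 0.68775434,  0.16264161,  0.68827415, -0.16376928]), 'wrist_force': array([-0.18472383, -1.16711518,  0.10352002]), 'torque': array([ 0.04839623, -0.02945596,  0.00181658]), 'opening': 1.001245174313734}
top [[483.73947234   0.         322.06862286]
 [  0.         483.73947234 204.81061153]
 [  0.           0.           1.        ]] [[-0.01077753 -0.99500994  0.09919209  0.33148054]
 [-0.99956332  0.00799084 -0.02844846  0.05654531]
 [ 0.02751387 -0.09945538 -0.99466156  1.19580306]
 [ 0.          0.          0.          1.        ]]
scene [[407.70366095   0.         320.83539459]
 [  0.         407.70366095 194.40536285]
 [  0.           0.           1.        ]] [[-0.13559734  0.81298639 -0.56627423  0.96810057]
 [ 0.99065366  0.1197849  -0.0652449   0.0910033 ]
 [ 0.01478789 -0.56982867 -0.82163045  0.88860281]
 [ 0.          0.          0.          1.        ]]
```

View pics/top0.png

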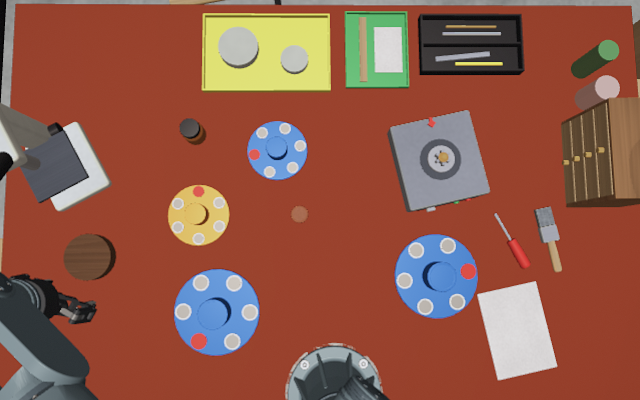

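View pics/scene0.png

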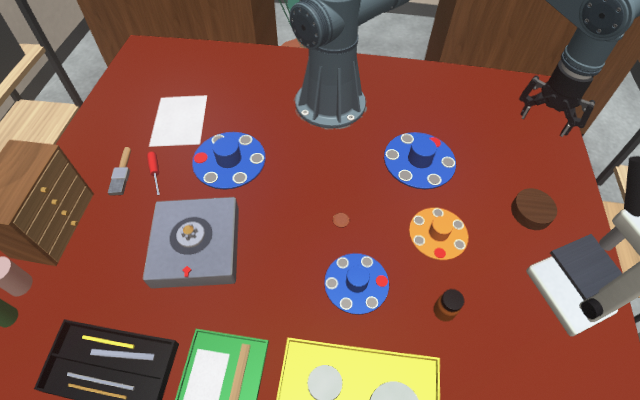

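Top view: the orange carousel is at (199,214), the fossil at (299,214) and the jar at (191,130). The drive unit's stub is at (441,158) with its pointer at (431,122). Three things could be taken for the blue carousel: (277,150), (217,312) and (436,276). The smallest is (277,150), and I'll check its size and crop.

```bash
cat > m.py <<'E'
from h import *
def load(n): z=np.load(n+"0.npz"); return [z[k] for k in("p","d","K","D","T")]
def mask(p,lo,hi,roi):
    h=cv2.cvtColor(p,cv2.COLOR_RGB2HSV);m=cv2.inRange(h,lo,hi);r=np.zeros_like(m);x0,y0,x1,y1=roi;r[y0:y1,x0:x1]=m[y0:y1,x0:x1];return r
def circ(m,z,cam):
    c=max(cv2.findContours(m,cv2.RETR_EXTERNAL,cv2.CHAIN_APPROX_NONE)[0],key=cv2.contourArea).reshape(-1,2)
    P=onplane(cv2.convexHull(c).reshape(-1,2),z,*cam)[:,:2]
    # resample full contour, circle LSQ
    P=onplane(c,z,*cam)[:,:2]
    a=np.linalg.lstsq(np.c_[2*P,np.ones(len(P))],(P**2).sum(1),rcond=None)[0]
    return a[:2],np.sqrt(a[2]+a[:2]@a[:2])
def cent(m,z,cam):
    M=cv2.moments(m,True);return onplane([[M["m10"]/M["m00"],M["m01"]/M["m00"]]],z,*cam)[0,:2],M["m00"]
E
python3 - <<'E'
from m import *
B=((100,90,60),(125,255,255))
RED=((172,130,130),(180,255,255))
rois={"top":{"small":(240,115,315,185),"A":(165,260,270,360),"B":(390,225,485,325),"ptr":(422,112,440,132)},
"scene":{"small":(318,245,395,318),"A":(380,128,460,190),"B":(188,128,268,190),"ptr":(180,262,194,280)}}
for n in rois:
    p,d,*cam=load(n);print(n)
    for k,r in rois[n].items():
        if k!="ptr": print(k,circ(mask(p,*B,r),.006,cam))
    for k in("small","ptr"):
        # red: high R, low G & B
        x0,y0,x1,y1=rois[n][k];q=p.astype(int);m=((q[:,:,0]>170)&(q[:,:,1]<90)&(q[:,:,2]<90)).astype(np.uint8);
        r=np.zeros_like(m);r[y0:y1,x0:x1]=m[y0:y1,x0:x1]
        M=cv2.moments(r,True)
        print("red",k,M["m10"]/M["m00"],M["m01"]/M["m00"],cent(r,.006 if k=="small" else .065,cam))
    hs=cv2.cvtColor(p,cv2.COLOR_RGB2HSV)
    # dark flange
    x0,y0,x1,y1=(412,130,470,186) if n=="top" else (165,210,216,258)
    m=np.zeros(p.shape[:2],np.uint8);m[y0:y1,x0:x1]=(hs[y0:y1,x0:x1,2]<100)*255
    print("flange",circ(m,.068,cam))
    c=p[y0-45:y1+45,x0-45:x1+45]; 
p,d,*_=load("top");a=cv2.resize(p[110:195,235:320],None,fx=4.5,fy=4.5,interpolation=2);b=cv2.resize(p[115:200,400:485],None,fx=4.5,fy=4.5,interpolation=2)
cv2.imwrite("pics/crop.png",np.hstack([a,b])[:,:,::-1])
E
```

```text
top
small (array([0.58768882, 0.13252248]), np.float64(0.06601026916746616))
A (array([0.19744324, 0.2780822 ]), np.float64(0.09625372070048636))
B (array([ 0.27559943, -0.25016923]), np.float64(0.09678784264859183))Traceback (most recent call last):
  File "<stdin>", line 15, in <module>
ZeroDivisionError: float division by zero
```

```bash
cat >> m.py <<'E'
def circ(m,z,cam):
    c=np.vstack([k for k in cv2.findContours(m,cv2.RETR_EXTERNAL,cv2.CHAIN_APPROX_NONE)[0] if cv2.contourArea(k)>30])
    # hull filled: contour of the filled convex hull
    f=np.zeros_like(m);cv2.fillConvexPoly(f,cv2.convexHull(c),255)
    c=cv2.findContours(f,cv2.RETR_EXTERNAL,cv2.CHAIN_APPROX_NONE)[0][0].reshape(-1,2)
    P=onplane(c,z,*cam)[:,:2]
    a=np.linalg.lstsq(np.c_[2*P,np.ones(len(P))],(P**2).sum(1),rcond=None)[0]
    return a[:2].round(4),round(np.sqrt(a[2]+a[:2]@a[:2]),4)
E
python3 - <<'E'
from m import *
B=((100,90,60),(125,255,255))
rois={"top":{"small":(240,115,315,185),"A":(165,260,270,360),"B":(390,225,485,325),"ptr":(422,112,440,132)},
"scene":{"small":(318,245,395,318),"A":(380,128,460,190),"B":(188,128,268,190),"ptr":(180,262,194,280)}}
p,d,*cam=load("top");print(p[154,254],p[122,431],p[214,260]);print(cv2.cvtColor(p[[154,122,214],[254,431,260]][None],cv2.COLOR_RGB2HSV))
for n in rois:
    p,d,*cam=load(n);print(n)
    for k,r in rois[n].items():
        if k!="ptr": print(k,circ(mask(p,*B,r),.006,cam))
    for k in("small","ptr"):
        x0,y0,x1,y1=rois[n][k];q=p.astype(int);m=((q[:,:,0]>175)&(q[:,:,1]<110)&(q[:,:,2]<110)).astype(np.uint8);
        r=np.zeros_like(m);r[y0:y1,x0:x1]=m[y0:y1,x0:x1]
        if r.any():print("red",k,cent(r,.006 if k=="small" else .065,cam))
    hs=cv2.cvtColor(p,cv2.COLOR_RGB2HSV)
    x0,y0,x1,y1=(415,132,467,184) if n=="top" else (165,210,216,258)
    m=np.zeros(p.shape[:2],np.uint8);m[y0:y1,x0:x1]=(hs[y0:y1,x0:x1,2]<95)*255
    print("flange",circ(m,.068,cam))
p,d,*_=load("top");a=cv2.resize(p[110:195,235:320],None,fx=4.5,fy=4.5,interpolation=2);b=cv2.resize(p[115:200,400:485],None,fx=4.5,fy=4.5,interpolation=2)
cv2.imwrite("pics/crop.png",np.hstack([a,b])[:,:,::-1])
E
```

```text
[220  93  84] [220  80  72] [155  69  47]
[[[  2 158 220]
  [  2 172 220]
  [  6 178 155]]]
top
small (array([0.5886, 0.1337]), np.float64(0.0738))
A (array([0.1949, 0.2796]), np.float64(0.1015))
B (array([ 0.274 , -0.2547]), np.float64(0.1017))
red small (array([0.57800828, 0.19079732]), 74.0)
red ptr (array([ 0.64293092, -0.23969094]), 43.0)Traceback (most recent call last):
  File "<stdin>", line 17, in <module>
  File "m.py", line 15, in circ
    c=np.vstack([k for k in cv2.findContours(m,cv2.RETR_EXTERNAL,cv2.CHAIN_APPROX_NONE)[0] if cv2.contourArea(k)>30])
    return _nx.concatenate(arrs, 0, dtype=dtype, casting=casting)
           ~~~~~~~~~~~~~~~^^^^^^^^^^^^^^^^^^^^^^^^^^^^^^^^^^^^^^^
ValueError: need at least one array to concatenate
```

```bash
python3 - <<'E'
from m import *
p,d,*cam=load("top");print(p[158,415:468:3].tolist())
for n,roi in(("top",(417,134,465,182)),("scene",(167,212,214,256))):
    p,d,*cam=load(n);x0,y0,x1,y1=roi
    g=p.max(2)
    for th in(100,110,120,130):
        m=np.zeros(g.shape,np.uint8);m[y0:y1,x0:x1]=(g[y0:y1,x0:x1]<th)*255
        if m.sum()>255*300: print(n,th,circ(m,.068,cam))
p,d,*cam=load("scene")
q=p.astype(int);m=((q[:,:,0]>165)&(q[:,:,1]<75)&(q[:,:,2]<75)).astype(np.uint8)
for k,r,z in(("small",(318,245,395,318),.006),("ptr",(176,260,196,280),.065)):
    s=np.zeros_like(m);s[r[1]:r[3],r[0]:r[2]]=m[r[1]:r[3],r[0]:r[2]]
    if s.any():print(k,cent(s,z,cam))
B=((100,90,60),(125,255,255))
print("small scene",circ(mask(p,*B,(318,245,395,318)),.006,cam))
p,d,*_=load("top");a=cv2.resize(p[110:195,235:320],None,fx=4.5,fy=4.5,interpolation=2);b=cv2.resize(p[115:200,400:485],None,fx=4.5,fy=4.5,interpolation=2)
cv2.imwrite("pics/crop.png",np.hstack([a,b])[:,:,::-1])
E
```

```text
[[143, 146, 157], [145, 148, 160], [83, 85, 95], [83, 86, 95], [114, 112, 115], [183, 183, 191], [182, 182, 190], [133, 132, 136], [185, 155, 112], [184, 145, 84], [187, 154, 93], [177, 161, 151], [180, 180, 188], [161, 162, 169], [87, 89, 99], [99, 101, 111], [148, 151, 163], [150, 152, 164]]
top 100 (array([ 0.5515, -0.258 ]), np.float64(0.0469))
top 110 (array([ 0.5514, -0.2574]), np.float64(0.0478))
top 120 (array([ 0.5515, -0.258 ]), np.float64(0.0484))
top 130 (array([ 0.5518, -0.258 ]), np.float64(0.0488))
scene 100 (array([ 0.5604, -0.2548]), np.float64(0.0461))
scene 110 (array([ 0.5589, -0.2552]), np.float64(0.0475))
scene 120 (array([ 0.559 , -0.2552]), np.float64(0.0482))
scene 130 (array([ 0.559 , -0.2554]), np.float64(0.0487))
small (array([0.58022064, 0.19226092]), 83.0)
ptr (array([ 0.64576343, -0.23823807]), 41.0)
small scene (array([0.5918, 0.1356]), np.float64(0.0739))
```

View pics/crop.png

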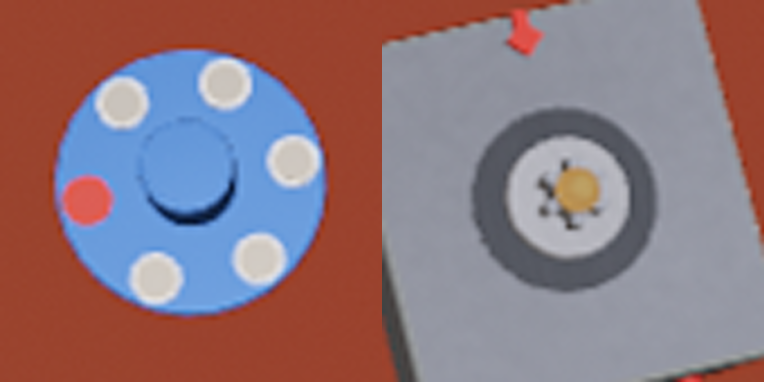

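```bash
python3 - <<'E'
from m import *
o=ctrl.get_obs();Rt=Rq(o["eef_rot"]);print(Rt.round(3));i=ctrl.camera_info("wrist");print({k:np.round(v,3) for k,v in i.items()})
for n,roi in(("top",(427,145,455,172)),("scene",(167,212,214,256))):
    p,d,*cam=load(n);x0,y0,x1,y1=roi;g=p.max(2)
    m=np.zeros(g.shape,np.uint8);m[y0:y1,x0:x1]=((g[y0:y1,x0:x1]>172))*255
    print(n,circ(m,.068,cam))
    x0,y0,x1,y1=(417,134,465,182) if n=="top" else roi
    m=np.zeros(g.shape,np.uint8);m[y0:y1,x0:x1]=(g[y0:y1,x0:x1]<120)*255
    print(n,circ(m,.06,cam))
p,d,*cam=load("top")
print("jar,orange,fossil",onplane([[190,128]],.075,*cam),onplane([[199,214]],.02,*cam),onplane([[299,214]],.01,*cam))
print("ptr tip",onplane([[432,125.8]],.065,*cam))
s=[.555,-.257]
dw=np.array([s[0]-.03,s[1],.24])-o["eef_pos"];print("shift to stub",Rt.T@dw*1000)
E
```

```text
[[-0.001  0.449  0.893]
 [-0.001  0.893 -0.449]
 [-1.    -0.002 -0.   ]]
{'fx': np.float64(345.649), 'fy': np.float64(345.649), 'cx': np.float64(318.022), 'cy': np.float64(201.761), 'dist_coeffs': array([-0.075,  0.   ,  0.   ,  0.   ,  0.   ]), 'hand_eye': array([[-0.   , -0.328,  0.945, -0.143],
       [ 1.   ,  0.001,  0.   ,  0.001],
       [-0.001,  0.945,  0.328, -0.085],
       [ 0.   ,  0.   ,  0.   ,  1.   ]])}
top (array([ 0.5532, -0.2603]), np.float64(0.0302))
top (array([ 0.5531, -0.2603]), np.float64(0.0488))
scene (array([ 0.5412, -0.2781]), np.float64(0.0455))
scene (array([ 0.555 , -0.2586]), np.float64(0.0487))
jar,orange,fossil [[0.6270123  0.33278916 0.075     ]] [[0.42876783 0.32129341 0.02      ]] [[0.42750386 0.07956388 0.01      ]]
ptr tip [[ 0.63301082 -0.24223266  0.065     ]]
shift to stub [  -8.82996534 -568.32958227  584.62363168]
```

Of the three blue carousels, (277,150) is the smallest: it measures a radius of 74 mm against 101 mm for the others, and its red cup is 58 mm from the centre. The crop shows this blue carousel and the drive unit's stub with its brass nose. Next I move above the hub for a close look.

>>> step_arm(
  motion=[
    [70,-188,466,0,0,0,0],
    [70,-188,466,0,0,0,0],
    [70,-188,466,0,0,0,0],
    [70,-188,466,0,0,0,0],
    [70,-188,466,0,0,0,0],
    [70,-188,466,0,0,0,0],
    [70,-188,466,0,0,0,0],
    [70,-188,466,0,0,0,0],
    [70,-188,466,0,0,0,0],
    [70,-188,466,0,0,0,0],
  ],
)

```text
time_s: 1.35
eef_pos: [0.5896, 0.1363, 0.1605]
eef_rot: [0.687, 0.164, 0.689, -0.164]
wrist_force: [0.6, 0.4, -0.3]
opening: 1.003
```

```bash
python3 - <<'E'
from m import *
p,d,*cam=grab("wrist");o=ctrl.get_obs();print(o["time_s"],o["eef_pos"],o["q"].round(2),np.abs(o["dq"]).max())
np.savez("w1.npz",p=p,d=d,K=cam[0],D=cam[1],T=cam[2]);cv2.imwrite("pics/w1.png",p[:,:,::-1])
m=mask(p,(100,90,60),(125,255,255),(0,0,640,400))
print(circ(m,.006,cam))
q=p.astype(int);r=((q[:,:,0]>175)&(q[:,:,1]<110)&(q[:,:,2]<110)).astype(np.uint8);print(cent(r,.006,cam))
E
```

```text
1.4 [0.58927642 0.13717962 0.16086533] [ 0.03  0.32  1.59  0.    1.24 -1.07] 0.02314350678805909
(array([0.5891, 0.1353]), np.float64(0.074))
(array([0.58329381, 0.16605202]), 776.0)
```

View pics/w1.png

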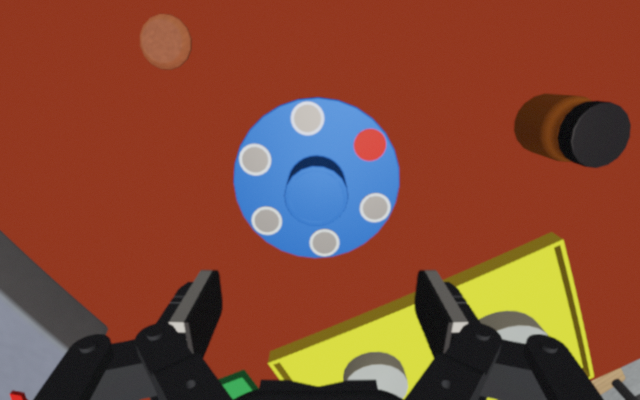

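The wrist view shows the disc centred at (316,178), the red cup at (370,145), the jar at (590,133) and the fossil at (165,42). The centre agrees with the other two views to about 2 mm. Next, the stub.

>>> step_arm(
  motion=[
    [-8,-369,146,0,0,0,0],
    [-8,-369,146,0,0,0,0],
    [-8,-369,146,0,0,0,0],
    [-8,-369,146,0,0,0,0],
    [-8,-369,146,0,0,0,0],
    [-8,-369,146,0,0,0,0],
    [-8,-369,146,0,0,0,0],
    [-8,-369,146,0,0,0,0],
    [-8,-369,146,0,0,0,0],
  ],
)

```text
time_s: 2.52
eef_pos: [0.5551, -0.2563, 0.1692]
eef_rot: [0.688, 0.163, 0.688, -0.162]
wrist_force: [1.4, -0.1, 0.2]
opening: 1.004
```

```bash
python3 - <<'E'
from m import *
p,d,*cam=grab("wrist");o=ctrl.get_obs();print(o["time_s"],o["eef_pos"],o["q"].round(2))
np.savez("w2.npz",p=p,d=d,K=cam[0],D=cam[1],T=cam[2])
u=proj([.554,-.2595,.075],*cam)[0].astype(int);print(u)
c=p[max(u[1]-65,0):u[1]+65,u[0]-65:u[0]+65];cv2.imwrite("pics/w2.png",np.hstack([cv2.resize(c,None,fx=4.3,fy=4.3,interpolation=2)])[:,:,::-1])
z=np.load("w1.npz");c1=[z[k] for k in"KDT"];P=onplane([[370,145]],.006,*c1)[0,:2];v=P-[.5891,.1353];print("red",v,np.hypot(*v),np.degrees(np.arctan2(v[1],v[0])))
E
```

```text
2.575 [ 0.55520868 -0.25623845  0.16918477] [-0.63  0.32  1.57  0.    1.26 -1.73]
[312 206]
red [-0.00960825  0.05710474] 0.057907422099234405 99.55093137531588
```

View pics/w2.png

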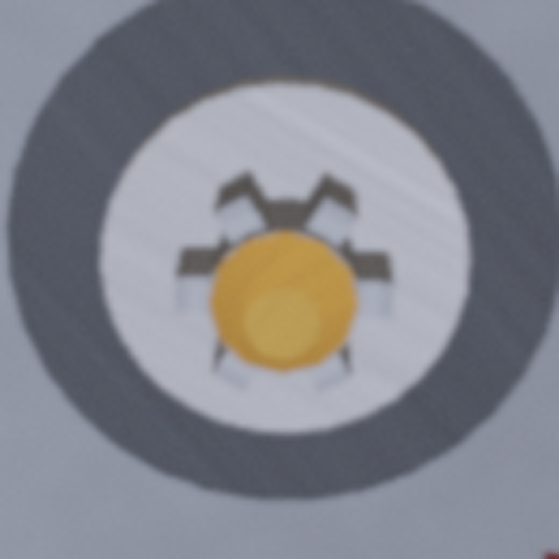

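The crop shows six light tooth tops: left tooth at crop (187,293), right (381,295), upper pair (238,213) and (333,213). The flange disc is centred at about crop (285,258), and the pointer is at the lower right corner.

```bash
python3 - <<'E'
from m import *
z=np.load("w2.npz");p=z["p"];cam=[z[k] for k in"KDT"]
f=lambda L:np.array(L)/4.3+[247,141]-.4
g=p.max(2).copy();
lm=np.zeros(g.shape,np.uint8);x0,y0,x1,y1=262,150,364,250
lm[y0:y1,x0:x1]=(g[y0:y1,x0:x1]>165)*255
lm=cv2.morphologyEx(lm,cv2.MORPH_OPEN,np.ones((3,3)))
print("flange",circ(lm,.068,cam))
dm=np.zeros(g.shape,np.uint8);x0,y0,x1,y1=240,130,385,262
dm[y0:y1,x0:x1]=(g[y0:y1,x0:x1]<125)*255;print("ring",circ(dm,.06,cam))
P=onplane(f([[187,293],[381,295],[238,213],[333,213],[232,375],[334,375]]),.084,*cam)[:,:2]
for a,b in((0,1),(2,5),(3,4)):
    v=P[b]-P[a];print("mid",((P[a]+P[b])/2).round(4),np.hypot(*v),np.degrees(np.arctan2(v[1],v[0]))%60)
q=p.astype(int);r=((q[:,:,0]>165)&(q[:,:,1]<75)&(q[:,:,2]<75)).astype(np.uint8);r[:230]=0
ys,xs=np.nonzero(r);k=(xs<450);print("ptr px",xs[k].min(),xs[k].max(),ys[k].min(),ys[k].max())
# box top edges -> orientation from pointer line
Q=onplane(np.c_[xs[k],ys[k]],.065,*cam)[:,:2];c=Q.mean(0);S=np.linalg.svd(Q-c)[2][0];S*=np.sign(S[0])
dd=np.hypot(*(Q-[.5545,-.259]).T);print("ptr c",c,"tip",Q[dd.argmin()],dd.min(),"axis ang",np.degrees(np.arctan2(S[1],S[0])))
for cc in([.5545,-.259],):
    v=c-cc;print("dir ptr",np.degrees(np.arctan2(v[1],v[0])))
E
```

```text
flange (array([ 0.5534, -0.2588]), np.float64(0.0315))
ring (array([ 0.5536, -0.2589]), np.float64(0.0496))
mid [ 0.553  -0.2586] 0.031731446114941574 2.8543387282865638
mid [ 0.5535 -0.2583] 0.032270960891778805 2.3575720619368896
mid [ 0.5531 -0.259 ] 0.03281129310756482 2.9446864918933215
ptr px 372 395 272 295
ptr c [ 0.64325587 -0.23888135] tip [ 0.63152344 -0.24222936] 0.07882807146163376 axis ang 11.448515825710563
dir ptr 12.77164108155941
```

>>> step_arm(
  motion=[
    [60,365,-145,0,0,0,0],
    [60,365,-145,0,0,0,0],
    [60,365,-145,0,0,0,0],
    [60,365,-145,0,0,0,0],
    [60,365,-145,0,0,0,0],
    [60,365,-145,0,0,0,0],
    [60,365,-145,0,0,0,0],
    [60,365,-145,0,0,0,0],
    [60,365,-145,0,0,0,0],
  ],
)

```text
time_s: 3.7
eef_pos: [0.5892, 0.1319, 0.1095]
eef_rot: [0.688, 0.163, 0.688, -0.163]
wrist_force: [0.4, -0.0, -0.5]
opening: 0.999
```

```bash
cat > t.py <<'E'
from h import *
import sys
def shift(x,y,z):
    o=ctrl.get_obs();Rt=Rq(o["eef_rot"]);yaw=np.degrees(np.arctan2(Rt[1,1],Rt[0,1]))
    print("t",o["time_s"],"pos",(o["eef_pos"]*1000).round(1),"yaw",yaw.round(2),"tilt",Rt[:2,0].round(4),"q",o["q"].round(2),"F",o["wrist_force"].round(1),"M",o["torque"].round(2),"op",round(o["opening"],3),"shift",(Rt.T@(np.array([x,y,z])-o["eef_pos"])*1000).round(1))
if __name__=="__main__": shift(*map(float,sys.argv[1:]))
E
python3 t.py .5892 .1352 .010
```

```text
t 3.7 pos [589.2 131.9 109.5] yaw 63.32 tilt [ 0.0002 -0.0005] q [ 0.02  0.37  1.63 -0.    1.14 -1.08] F [ 0.4 -0.  -0.5] M [-0.04 -0.01  0.01] op 0.999 shift [99.5  2.9 -1.5]
```

>>> step_arm(
  motion=[
    [40,3,-2,0,0,0,0],
    [80,3,-2,0,0,0,0],
    [98,3,-2,0,0,0,0],
    [98,3,-2,0,0,0,0],
    [98,3,-2,0,0,0,255],
    [98,3,-2,0,0,0,255],
    [98,3,-2,0,0,0,255],
    [98,3,-2,0,0,0,255],
    [98,3,-2,0,0,0,255],
    [98,3,-2,0,0,0,255],
  ],
)

```text
time_s: 4.95
eef_pos: [0.5904, 0.1359, 0.0134]
eef_rot: [0.689, 0.163, 0.687, -0.163]
wrist_force: [0.1, -0.7, 7.1]
opening: 0.579
```

```bash
python3 t.py .5533 -.2588 .150
```

```text
t 4.95 pos [590.4 135.9  13.4] yaw 63.33 tilt [ 0.0034 -0.0003] q [ 0.03  0.52  1.65 -0.    0.97 -1.07] F [ 0.1 -0.7  7.1] M [-0.23  0.16 -0.01] op 0.579 shift [-136.6 -369.2  144.5]
```

>>> step_arm(
  motion=[
    [-30,0,0,0,0,0,255],
    [-80,0,0,0,0,0,255],
    [-137,-60,23,10,0,0,255],
    [-137,-120,46,20,0,0,255],
    [-137,-180,70,30,0,0,255],
    [-137,-240,94,40,0,0,255],
    [-137,-300,117,50,0,0,255],
    [-137,-350,137,60,0,0,255],
    [-137,-369,145,67,0,0,255],
    [-137,-369,145,67,0,0,255],
  ],
)

```text
time_s: 6.2
eef_pos: [0.552, -0.2619, 0.1485]
eef_rot: [-0.483, -0.517, -0.482, 0.517]
wrist_force: [0.5, 0.6, -3.7]
opening: 0.582
```

```bash
python3 t.py .5533 -.2588 .124; python3 - <<'E'
from m import *
for n in("top","scene","wrist"):
    p,d,*cam=grab(n);np.savez(f"{n}3.npz",p=p,d=d,K=cam[0],D=cam[1],T=cam[2])
    if n=="top": a=cv2.resize(p[80:240,360:520],None,fx=2.4,fy=2.4)
    if n=="scene": b=cv2.resize(p[130:290,110:270],None,fx=2.4,fy=2.4)
cv2.imwrite("pics/c3.png",np.hstack([a,b])[:,:,::-1])
E
```

```text
t 6.2 pos [ 552.  -261.9  148.5] yaw -3.96 tilt [ 0.0004 -0.0009] q [-0.64  0.34  1.58 -0.    1.21 -0.57] F [ 0.5  0.6 -3.7] M [ 0.03 -0.   -0.05] op 0.582 shift [24.5  1.1 -3.2]
```

View pics/c3.png

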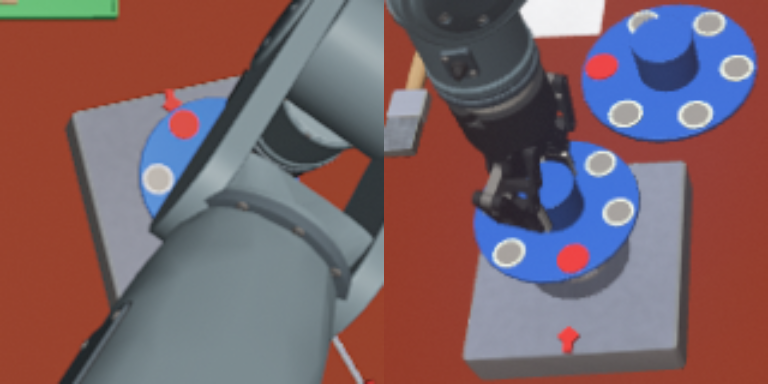

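The carousel is held level above the stub. In the crop the red cup is at (573,258) in the scene half and at (183,124) in the top half, close to the pointer. Next I check its centre and angle.

```bash
python3 - <<'E'
from m import *
def ld(n): z=np.load(n+".npz"); return z["p"],[z[k] for k in"KDT"]
p,cam=ld("scene3");z=.141
q=p.astype(int)
m=mask(p,(100,90,60),(125,255,255),(140,185,210,250))
def red(q,x0,y0,x1,y1):
    r=((q[:,:,0]>175)&(q[:,:,1]<110)&(q[:,:,2]<110)).astype(np.uint8);s=r*0;s[y0:y1,x0:x1]=r[y0:y1,x0:x1];return s
print("scene disc",circ(m,z,cam),"red",cent(red(q,165,225,195,248),z,cam))
a=cent(red(q,165,225,195,248),z,cam)[0]
p,ct=ld("top3");print("top red",cent(red(p.astype(int),424,124,445,141),z,ct))
p,cw=ld("wrist3");cv2.imwrite("pics/w3.png",p[:,:,::-1])
for c in([.552,-.2619],[.5533,-.2588]):
    v=a-c;print(np.hypot(*v),np.degrees(np.arctan2(v[1],v[0])))
E
```

```text
scene disc (array([ 0.5589, -0.2568]), np.float64(0.0692)) red (array([ 0.60127086, -0.22817951]), 112.0)
top red (array([ 0.60092115, -0.23004872]), 108.0)
0.0597050206122406 34.38735028870757
0.05691061592006988 32.55067284373727
```

View pics/w3.png

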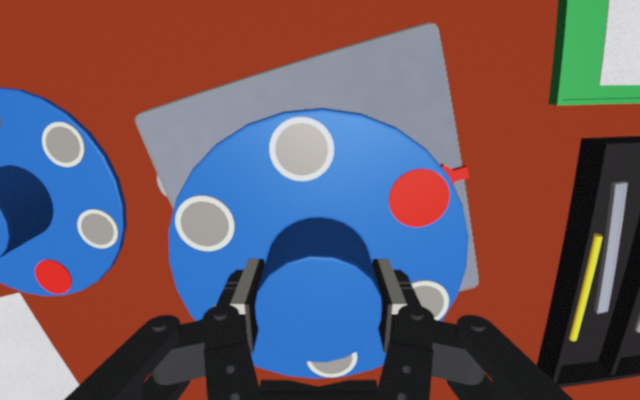

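Wrist view: the hub is between the pads, with the red cup at (419,198) and white cups at (301,149) and (205,223). I'll fit the centre from these cups.

```bash
python3 - <<'E'
from m import *
from scipy.optimize import least_squares
z=np.load("wrist3.npz");cam=[z[k] for k in"KDT"]
for h in(.141,.138):
    P=onplane([[419,198],[301,149],[205,223]],h,*cam)[:,:2]
    # model: center + .058*(ang+60k): red k=0; order: red, next, next
    for s in(1,-1):
        f=lambda v:np.concatenate([P[k]-v[:2]-.058*np.array([np.cos(v[2]+s*k*np.pi/3),np.sin(v[2]+s*k*np.pi/3)]) for k in range(3)])
        r=least_squares(f,[.55,-.26,.6]);print(h,s,r.x[:2].round(4),np.degrees(r.x[2]).round(2),np.abs(r.fun).max()*1000)
E
```

```text
0.141 1 [ 0.552  -0.2582] 33.56 0.23047328897554675
0.141 -1 [ 0.5473 -0.181 ] -26.59 38.616985997906106
0.138 1 [ 0.5519 -0.2591] 33.56 1.250421286802722
0.138 -1 [ 0.5472 -0.182 ] -26.59 39.00360410220036
```

>>> step_arm(
  motion=[
    [20,1,-1,1,0,0,255],
    [34,1,-1,1,0,0,255],
    [40,1,-1,1,0,0,255],
    [45,1,-1,1,0,0,255],
    [49,1,-1,1,0,0,255],
    [49,1,-1,1,0,0,255],
  ],
)

```text
time_s: 7.1
eef_pos: [0.5538, -0.2583, 0.0994]
eef_rot: [-0.479, -0.52, -0.479, 0.52]
wrist_force: [0.0, -1.7, -4.0]
opening: 0.577
```

```bash
python3 t.py .5533 -.2588 .0815
```

```text
t 7.1 pos [ 553.8 -258.3   99.4] yaw -4.7 tilt [ 0.0004 -0.0007] q [-0.63  0.4   1.61 -0.    1.13 -0.55] F [ 0.  -1.7 -4. ] M [-0.29 -0.   -0.06] op 0.577 shift [17.9 -0.5  0.5]
```

>>> step_arm(
  motion=[
    [3,0,0,0,0,0,255],
    [5,0,0,0,0,0,255],
    [7,0,0,0,0,0,255],
    [9,0,0,0,0,0,255],
    [9,0,0,0,0,0,255],
  ],
)

```text
time_s: 7.72
eef_pos: [0.5539, -0.2583, 0.0903]
eef_rot: [-0.479, -0.52, -0.479, 0.52]
wrist_force: [0.9, -4.7, -3.3]
opening: 0.576
```

```bash
python3 t.py .5533 -.2588 .0815
```

```text
t 7.725 pos [ 553.9 -258.3   90.3] yaw -4.69 tilt [ 0.0005 -0.0008] q [-0.63  0.41  1.62 -0.    1.11 -0.55] F [ 0.9 -4.7 -3.3] M [-0.88 -0.19  0.01] op 0.576 shift [ 8.8 -0.5  0.5]
```

>>> step_arm(
  motion=[
    [3,0,1,0,0,0,255],
    [5,0,1,0,0,0,255],
    [7,0,1,0,0,0,255],
    [8,0,1,0,0,0,255],
    [9,0,1,0,0,0,255],
    [9,0,1,0,0,0,255],
  ],
)

```text
time_s: 8.48
eef_pos: [0.5535, -0.2586, 0.0814]
eef_rot: [-0.479, -0.52, -0.479, 0.52]
wrist_force: [-1.8, 0.1, 0.1]
opening: 0.576
```

```bash
python3 t.py .5533 -.2588 .0815
```

```text
t 8.475 pos [ 553.5 -258.6   81.4] yaw -4.68 tilt [-0.0004  0.0004] q [-0.63  0.43  1.62  0.    1.1  -0.55] F [-1.8  0.1  0.1] M [-0.11  0.24 -0.03] op 0.576 shift [-0.1 -0.2  0.2]
```

>>> step_arm(
  motion=[
    [1,0,0,0,0,0,255],
    [1.5,0,0,0,0,0,255],
    [1.5,0,0,0,0,0,255],
  ],
)

```text
time_s: 8.85
eef_pos: [0.5535, -0.2586, 0.0814]
eef_rot: [-0.479, -0.52, -0.479, 0.52]
wrist_force: [-5.8, 2.8, 10.9]
opening: 0.579
```

```bash
python3 t.py .5533 -.2588 .0815; python3 - <<'E'
from m import *
from scipy.optimize import least_squares
p,d,*cam=grab("wrist");np.savez("wrist4.npz",p=p,d=d,K=cam[0],D=cam[1],T=cam[2])
# red cup centroid & predicted
h=cv2.cvtColor(p,cv2.COLOR_RGB2HSV)
q=p.astype(int);r=((q[:,:,0]>165)&(q[:,:,1]<75)&(q[:,:,2]<80)).astype(np.uint8)
n,l,s,c=cv2.connectedComponentsWithStats(r);print([(s[i].tolist(),c[i].round(1).tolist()) for i in range(1,n) if s[i,4]>80])
E
```

```text
t 8.85 pos [ 553.5 -258.6   81.4] yaw -4.68 tilt [-0.0004  0.0002] q [-0.63  0.43  1.62 -0.    1.09 -0.55] F [-5.8  2.8 10.9] M [ 0.33  1.02 -0.06] op 0.579 shift [-0.1 -0.2  0.2]
[([390, 170, 59, 56, 2575], [418.6, 197.5]), ([470, 193, 50, 34, 907], [494.1, 208.0]), ([0, 305, 23, 36, 616], [9.4, 324.9])]
```

```bash
cat > ang.py <<'E'
from m import *
from scipy.optimize import least_squares
def ang(cups,ptr,cam,tip=None):
    P=onplane(cups,.074,*cam)[:,:2]
    f=lambda v:np.concatenate([P[k]-v[:2]-.058*np.array([np.cos(v[2]+k*np.pi/3),np.sin(v[2]+k*np.pi/3)]) for k in range(len(P))])
    r=least_squares(f,[.55,-.26,.5]);c=r.x[:2]
    v=onplane([ptr],.065,*cam)[0,:2]-c
    print("c",c.round(4),"red",np.degrees(r.x[2]).round(2),"res mm",np.abs(r.fun).max()*1000,"ptr",np.degrees(np.arctan2(v[1],v[0])).round(2),np.hypot(*v))
E
python3 - <<'E'
from ang import *
z=np.load("wrist4.npz");p=z["p"];cam=[z[k] for k in"KDT"]
g=p.astype(int);m=((g.max(2)-g.min(2)<25)&(g.min(2)>135)).astype(np.uint8)
n,l,s,c=cv2.connectedComponentsWithStats(m);print([(s[i].tolist(),c[i].round(1).tolist()) for i in range(1,n) if 1500<s[i,4]<6000])
cups=[[418.6,197.5]]
for k0 in([301,149],[205,223]):
    j=[i for i in range(1,n) if np.hypot(*(c[i]-k0))<12 and s[i,4]>500]; cups.append(c[j[0]] if j else k0)
ang(cups,[494.1,208],cam);ang(cups,[472,204],cam)
E
```

```text
[([270, 118, 63, 62, 3119], [301.1, 148.5]), ([175, 196, 59, 55, 2522], [204.4, 222.9]), ([23, 245, 48, 46, 1624], [46.9, 267.7])]
c [ 0.5532 -0.2582] red 32.6 res mm 0.24539674492987662 ptr 12.15 0.0921381989096688
c [ 0.5532 -0.2582] red 32.6 res mm 0.24539674492987662 ptr 15.96 0.0816709828561921
```

Fully home: underside height 68 mm, with firm resistance. The red cup is at 32.6° and the pointer at 12.2°, so I turn about −20.3°.

>>> step_arm(
  motion=[
    [-1,0,0,4,0,0,255],
    [-1,0,0,9,0,0,255],
    [-1,0,0,14,0,0,255],
    [-1,0,0,18,0,0,255],
    [-1,0,0,20.3,0,0,255],
    [-1,0,0,20.3,0,0,255],
    [-1,0,0,20.3,0,0,255],
  ],
)

```text
time_s: 9.78
eef_pos: [0.554, -0.2592, 0.0814]
eef_rot: [0.381, 0.596, 0.38, -0.596]
wrist_force: [-1.2, -2.4, 4.0]
opening: 0.578
```

```bash
python3 t.py .5533 -.2588 .0815; cat > look.py <<'E'
import sys
from ang import *
p,d,*cam=grab("wrist");np.savez(sys.argv[1]+".npz",p=p,d=d,K=cam[0],D=cam[1],T=cam[2]);cv2.imwrite("pics/"+sys.argv[1]+".png",p[:,:,::-1])
q=p.astype(int);r=((q[:,:,0]>165)&(q[:,:,1]<75)&(q[:,:,2]<80)).astype(np.uint8)
m=((q.max(2)-q.min(2)<25)&(q.min(2)>135)).astype(np.uint8)
for k,b in(("red",r),("white",m)):
    n,l,s,c=cv2.connectedComponentsWithStats(b);print(k,[(s[i].tolist(),c[i].round(1).tolist()) for i in range(1,n) if 150<s[i,4]<6000])
E
python3 look.py w5
```

```text
t 9.775 pos [ 554.  -259.2   81.4] yaw -24.93 tilt [ 0.0009 -0.0009] q [-0.63  0.43  1.62 -0.    1.09 -0.2 ] F [-1.2 -2.4  4. ] M [-0.22  0.29  0.3 ] op 0.578 shift [-0.1 -0.8 -0.1]
red [([451, 128, 49, 42, 1075], [472.8, 149.5]), ([390, 170, 58, 56, 2576], [418.4, 197.4])]
white [([177, 110, 36, 24, 233], [195.1, 122.6]), ([270, 118, 63, 63, 3126], [301.0, 148.7]), ([175, 196, 59, 55, 2520], [204.4, 223.0]), ([5, 245, 47, 45, 1556], [27.8, 267.5]), ([513, 265, 48, 37, 305], [538.7, 280.8]), ([412, 281, 36, 39, 863], [431.9, 296.6]), ([458, 290, 30, 23, 261], [472.5, 301.6]), ([77, 323, 46, 38, 1176], [98.0, 340.3]), ([290, 353, 67, 32, 765], [331.1, 368.9]), ([348, 367, 33, 13, 152], [368.7, 374.3])]
```

View pics/w5.png

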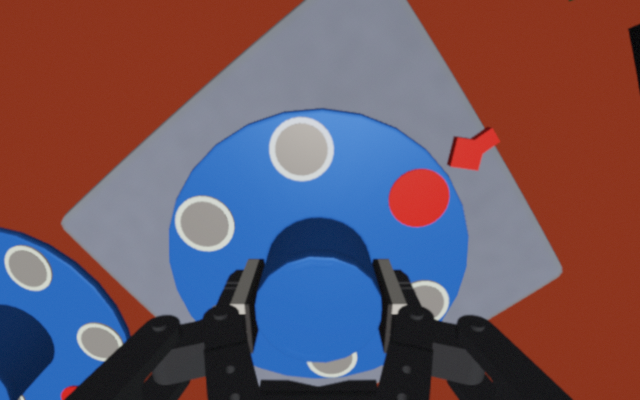

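The picture shows the red cup at (418,197) beside the pointer, which is at (473,150) with its tip at (451,165). The cup has not slipped in the grip.

```bash
python3 - <<'E'
from ang import *
z=np.load("w5.npz");cam=[z[k] for k in"KDT"]
cups=[[418.4,197.4],[301,148.7],[204.4,223]]
for t in([472.8,149.5],[450,167],[497,133]): ang(cups,t,cam)
E
```

```text
c [ 0.5535 -0.2588] red 12.38 res mm 0.2129203842962113 ptr 12.57 0.09197335227842751
c [ 0.5535 -0.2588] red 12.38 res mm 0.2129203842962113 ptr 12.07 0.07886022202999365
c [ 0.5535 -0.2588] red 12.38 res mm 0.2129203842962113 ptr 12.47 0.10521199630218467
```

Aligned (red 12.4°, pointer 12.1–12.6°). I release and retreat straight up.

>>> step_arm(
  motion=[
    [-1,0,0,20.3,0,0,130],
    [-1,0,0,20.3,0,0,60],
    [-1,0,0,20.3,0,0,0],
    [-1,0,0,20.3,0,0,0],
    [-1,0,0,20.3,0,0,0],
    [-1,0,0,20.3,0,0,0],
  ],
)

```text
time_s: 10.58
eef_pos: [0.5536, -0.2588, 0.0818]
eef_rot: [0.269, 0.654, 0.269, -0.654]
wrist_force: [0.6, 0.3, 0.0]
opening: 0.999
```

I made a mistake here. Shifts are taken from the start of the call, so repeating 20.3 turned the tool again while it was opening. I rise and look at how far the carousel went.

>>> step_arm(
  motion=[
    [-40,0,0,0,0,0,0],
    [-90,0,0,0,0,0,0],
    [-90,0,0,0,0,0,0],
    [-90,0,0,0,0,0,0],
  ],
)

```text
time_s: 11.08
eef_pos: [0.5534, -0.2586, 0.1715]
eef_rot: [-0.269, -0.654, -0.269, 0.654]
wrist_force: [-0.6, -0.1, -0.3]
opening: 1.001
```

```bash
python3 t.py .5533 -.2588 .0815;python3 look.py w6
```

```text
t 11.075 pos [ 553.4 -258.6  171.5] yaw -45.27 tilt [-0.0001  0.0001] q [-0.63  0.32  1.57  0.    1.26  0.16] F [-0.6 -0.1 -0.3] M [0.06 0.   0.  ] op 1.001 shift [90.   0.1  0.2]
red [([358, 129, 37, 37, 977], [376.6, 148.1])]
white [([588, 0, 52, 68, 974], [617.2, 28.1]), ([275, 108, 40, 41, 1250], [294.5, 128.0]), ([223, 170, 38, 36, 1087], [241.5, 187.4]), ([377, 204, 37, 34, 989], [394.7, 220.3]), ([251, 240, 36, 32, 899], [268.7, 255.7]), ([324, 255, 35, 31, 853], [340.9, 270.3]), ([121, 272, 35, 31, 854], [137.8, 286.9]), ([64, 295, 33, 29, 725], [80.1, 308.9]), ([316, 351, 17, 35, 176], [323.8, 367.5])]
```

View pics/w6.png

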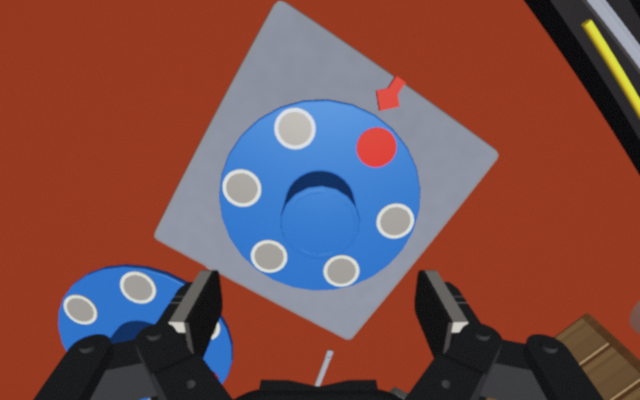

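```bash
python3 - <<'E'
from ang import *
z=np.load("w6.npz");p=z["p"];cam=[z[k] for k in"KDT"]
cups=[[376.6,148.1],[294.5,128],[241.5,187.4],[268.7,255.7],[340.9,270.3],[394.7,220.3]]
q=p.astype(int);r=((q[:,:,0]>165)&(q[:,:,1]<75)&(q[:,:,2]<80));r[112:]=0
ys,xs=np.nonzero(r);k=xs<450;print(xs[k].mean(),ys[k].mean(),k.sum())
ang(cups,[xs[k].mean(),ys[k].mean()],cam);ang(cups,[379,109],cam)
m=mask(p,(100,90,60),(125,255,255),(215,95,425,295));print(circ(m,.074,cam),circ(m,.070,cam))
E
```

```text
389.98039215686276 88.0 51
c [ 0.5534 -0.2592] red 1.8 res mm 0.6819393514914234 ptr 14.17 0.09563643254228042
c [ 0.5534 -0.2592] red 1.8 res mm 0.6819393514914234 ptr 13.22 0.07981025013996364
(array([ 0.5538, -0.2587]), np.float64(0.0743)) (array([ 0.5528, -0.2597]), np.float64(0.0755))
```

The carousel is still home but was carried 10.6° too far: red is at 1.8° and the pointer at 12.4°. I'll regrip and turn it back.

>>> step_arm(
  motion=[
    [45,0,0,0,0,0,0],
    [80,0,0,0,0,0,0],
    [89,0,0,0,0,0,0],
    [89,0,0,0,0,0,0],
    [89,0,0,0,0,0,255],
    [89,0,0,0,0,0,255],
    [89,0,0,0,0,0,255],
    [89,0,0,0,0,0,255],
    [89,0,0,0,0,0,255],
    [89,0,0,0,0,0,255],
  ],
)

```text
time_s: 12.38
eef_pos: [0.5544, -0.2593, 0.0848]
eef_rot: [0.27, 0.654, 0.268, -0.654]
wrist_force: [-0.9, 1.3, 5.3]
opening: 0.583
```

>>> step_arm(
  motion=[
    [0,0,0,-4,0,0,255],
    [0,0,0,-8,0,0,255],
    [0,0,0,-10.6,0,0,255],
    [0,0,0,-10.6,0,0,255],
    [0,0,0,-10.6,0,0,255],
  ],
)

```text
time_s: 13.0
eef_pos: [0.5543, -0.2592, 0.0848]
eef_rot: [0.329, 0.627, 0.328, -0.626]
wrist_force: [-1.8, 1.4, 6.6]
opening: 0.585
```

```bash
python3 t.py .5533 -.2588 .0815;python3 look.py w7
```

```text
t 13.0 pos [ 554.3 -259.2   84.8] yaw -34.7 tilt [ 0.0018 -0.0011] q [-0.63  0.42  1.62  0.    1.1  -0.03] F [-1.8  1.4  6.6] M [ 0.28  0.38 -0.15] op 0.585 shift [ 3.3 -1.1  0.2]
red [([431, 99, 46, 45, 1124], [450.6, 123.8]), ([375, 153, 58, 56, 2576], [403.5, 180.6])]
white [([250, 122, 61, 62, 2962], [279.8, 152.5]), ([175, 213, 56, 52, 2294], [202.6, 238.6]), ([508, 223, 59, 55, 694], [540.1, 246.1]), ([440, 249, 71, 73, 1240], [477.3, 286.5]), ([406, 261, 48, 47, 1544], [431.6, 282.1]), ([33, 287, 46, 40, 1368], [55.3, 306.6]), ([253, 325, 17, 27, 221], [260.9, 339.7]), ([326, 338, 48, 32, 804], [353.1, 356.5]), ([254, 363, 129, 22, 1041], [318.3, 374.5])]
```

```bash
python3 - <<'E'
from ang import *
import ang as A
z=np.load("w7.npz");cam=[z[k] for k in"KDT"]
cups=[[403.5,180.6],[279.8,152.5],[202.6,238.6]]
for t in([450.6,123.8],): ang(cups,t,cam)
def height(f,cups,ks):
    z=np.load(f);cam=[z[k] for k in"KDT"]
    g=lambda v:np.concatenate([onplane([c],v[3],*cam)[0,:2]-v[:2]-.058*np.array([np.cos(v[2]+k*np.pi/3),np.sin(v[2]+k*np.pi/3)]) for c,k in zip(cups,ks)])
    r=least_squares(g,[.55,-.26,.3,.074],x_scale=[.01,.01,.1,.01]);print(f,r.x[:2].round(4),np.degrees(r.x[2]),"z",r.x[3].round(4),np.abs(r.fun).max()*1000)
height("wrist4.npz",[[418.6,197.5],[301.1,148.5],[204.4,222.9]],[0,1,2])
height("w5.npz",[[418.4,197.4],[301,148.7],[204.4,223]],[0,1,2])
height("w6.npz",[[376.6,148.1],[294.5,128],[241.5,187.4],[268.7,255.7],[340.9,270.3],[394.7,220.3]],range(6))
height("w7.npz",cups,[0,1,2])
E
```

```text
c [ 0.5536 -0.2589] red 12.38 res mm 0.2048715265193582 ptr 12.7 0.0919658844161019
wrist4.npz [ 0.5532 -0.258 ] 32.606514164867654 z 0.0748 0.011031118511297452
w5.npz [ 0.5536 -0.2586] 12.381795122823613 z 0.0746 0.038788495835176406
w6.npz [ 0.5535 -0.2591] 1.7988661584848982 z 0.0745 0.6842147048957198
w7.npz [ 0.5537 -0.2588] 12.380048206092845 z 0.0746 0.003323687918648649
```

Red is back at 12.38° and the disc is still at home height (74.6 mm, the same as before). I release, this time without any turn, then rise.

>>> step_arm(
  motion=[
    [0,0,0,0,0,0,180],
    [0,0,0,0,0,0,100],
    [0,0,0,0,0,0,0],
    [0,0,0,0,0,0,0],
    [0,0,0,0,0,0,0],
    [-30,0,0,0,0,0,0],
    [-88,0,0,0,0,0,0],
    [-88,0,0,0,0,0,0],
    [-88,0,0,0,0,0,0],
  ],
)

```text
time_s: 14.18
eef_pos: [0.5535, -0.2587, 0.1707]
eef_rot: [0.328, 0.626, 0.328, -0.626]
wrist_force: [0.8, -0.2, -0.1]
opening: 0.998
```

```bash
python3 t.py .5533 -.2588 .0815;python3 look.py w8; python3 - <<'E'
from m import *
p,d,*cam=grab("top");q=np.load("top0.npz")["p"]
# unmoved things: differences in patches of orange, fossil, jar
for n,(x,y) in dict(orange=(199,214),fossil=(299,214),jar=(191,130)).items():
    a,b=[i[y-35:y+35,x-35:x+35].astype(int) for i in(p,q)];print(n,np.abs(a-b).mean().round(2),(np.abs(a-b).max(2)>40).sum())
E
```

```text
t 14.175 pos [ 553.5 -258.7  170.7] yaw -34.69 tilt [ 0.0001 -0.0001] q [-0.63  0.32  1.57 -0.    1.26 -0.03] F [ 0.8 -0.2 -0.1] M [-0.05  0.02 -0.  ] op 0.998 shift [89.2 -0.2  0.2]
red [([359, 133, 37, 34, 881], [377.6, 150.7])]
white [([587, 13, 53, 114, 1391], [615.8, 64.4]), ([276, 108, 40, 41, 1254], [295.1, 128.2]), ([223, 169, 38, 37, 1102], [241.1, 186.9]), ([376, 205, 37, 35, 989], [394.3, 222.0]), ([96, 239, 36, 34, 939], [113.5, 255.8]), ([250, 240, 36, 32, 902], [267.3, 255.7]), ([32, 253, 34, 32, 813], [48.6, 268.5]), ([322, 256, 35, 31, 848], [339.5, 271.3]), ([156, 291, 20, 24, 254], [163.6, 300.1]), ([32, 313, 26, 25, 399], [43.0, 323.0]), ([279, 350, 21, 30, 159], [289.2, 364.2])]
orange 0.41 0
fossil 0.9 19
jar 0.62 0
```

View pics/w8.png

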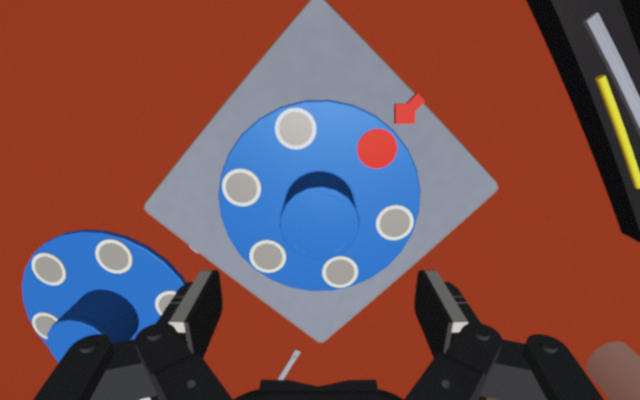

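```bash
python3 - <<'E'
from ang import *
z=np.load("w8.npz");p=z["p"];cam=[z[k] for k in"KDT"]
cups=[[295.1,128.2],[241.1,186.9],[267.3,255.7],[339.5,271.3],[394.3,222]];ks=[1,2,3,4,5]
g=lambda v:np.concatenate([onplane([c],v[3],*cam)[0,:2]-v[:2]-.058*np.array([np.cos(v[2]+k*np.pi/3),np.sin(v[2]+k*np.pi/3)]) for c,k in zip(cups,ks)])
r=least_squares(g,[.55,-.26,.3,.074],x_scale=[.01,.01,.1,.01]);c=r.x[:2];print(r.x,np.degrees(r.x[2]),np.abs(r.fun).max())
q=p.astype(int);m=((q[:,:,0]>165)&(q[:,:,1]<90)&(q[:,:,2]<90));m[128:]=0
ys,xs=np.nonzero(m);k=(xs<450)&(xs>385);P=onplane([[xs[k].mean(),ys[k].mean()],[397,123]],.065,*cam)[:,:2]-c
print(k.sum(),np.degrees(np.arctan2(P[:,1],P[:,0])),np.hypot(*P.T))
E
```

```text
[ 0.55359283 -0.25884392  0.20418947  0.07470136] 11.699194857947337 0.00010098243575785981
510 [12.75813037 11.80459275] [0.09207366 0.08036758]
```

```bash
python3 -c "
from bench import ctrl
print(ctrl.hand_in())"
```

```text
the job is handed in; nothing more can be done
None
```

The blue carousel is fully home on the stub with its red cup at the pointer. The gripper is open, about 9 cm above it and touching nothing. The job is handed in at about 14.3 s; no verdict was reported.

**What I did:** I chose the smallest of the three blue carousels (74 mm radius; the other two measured 101 mm). I gripped it by the hub and turned it until the splines lined up. I slid it home, which the underside height of 68 mm and firm resistance confirmed. Then I turned carousel and stub about 20° to the pointer.

**What went wrong:** In the first release call I repeated the turn by mistake, which carried the carousel 10.6° past the pointer. I regripped it, turned it back and released it without any turn.

**Last checks:**
- **Angle:** After release the red cup is at 11.7°. The pointer measures between 11.8° and 12.8° depending on the feature used, so the error is about 1° or less. While still gripped, the cup read 12.4°.
- **Height:** The disc's upper face reads 74.7 mm against the 74 mm expected. It read 74.5–74.8 mm in every check since it was seated.
- **Other objects:** The orange carousel and the jar look unchanged in the top view. Nineteen pixels differed around the fossil; I did not look into why. The arm never went near it.
- **Disagreement:** On the regrip the fingers stopped 3.4 mm higher on the hub than the first time, with about 5 N pushing up. The camera showed the disc's height unchanged.

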